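# Find the mill canister with the loose stone

## Task

One of the three sealed mill canisters on the grey ware board still has a grinding stone loose inside: lift them one at a time and rock them gently, never steeper than 45 degrees, until you have felt the stone in one of them run from the cap end to the foot end and back. Lay that canister flat on the yellow stand, gently and without knocking, cap toward the open front, and slide it home against the end stop. The other two must finish lying flat on the ware board, and everything else stays where it is.

Things in the scene. Friction and masses are not known exactly. Their poses are not given: they have to be found in the camera images.
- jar_a: sealed mill canister A of three alike: white square porcelain tube 50 x 50 mm, 130 mm long, terracotta band near its closed foot end, round blue cap (48 mm wide, 20 mm long) on the other; 150 mm overall, 0.24 to 0.38 kg plus 87 g inside. Origin: middle of its underside; x along it from cap (-75 mm) to foot (+75 mm), z up. Can be gripped across its 50 mm width, x from -50 to +70 mm
- jar_b: canister B, same look and frame as A. Inside each of A, B, C: a hollow 40 x 40 mm from x = -50 to +70 mm, holding one 87 g lump, 34 mm across, that starts at the cap end (centre near x = -30 mm). In two canisters the lump is dried glaze that stays put when handled gently; in one, drawn anew each time, it is a loose stone. Nothing else tells them apart
- jar_c: canister C, same look and frame as A. The loose stone slides once its canister is tipped more than about 13 degrees (25 is ample), runs 85 mm to the low end in under half a second and stays there when levelled again: felt as a knock and, held level, as a change of some 0.07 N m in the moment along the axis across the canister
- jar_a_foot (a point): centre of the flat foot end face of canister A (canister frame x = +75 mm, z = 25 mm)
- jar_b_foot (a point): centre of the flat foot end face of canister B (canister frame x = +75 mm, z = 25 mm)
- jar_c_foot (a point): centre of the flat foot end face of canister C (canister frame x = +75 mm, z = 25 mm)
- board: fixed grey ware board, 260 (its x) x 480 (its y) x 12 mm thick, under the three canisters, which lie side by side, caps toward the robot. Origin: centre of its underside, on the table; its top is at z = 12 mm
- stand: fixed yellow emptying stand: flat bed 140 (x) x 110 (y) mm with a dark sprung pad, top at z = 22 mm (sinks up to 6 mm, 2.5 N/mm after 4 N), and a rigid end stop across its far end, 60 mm high, inner face at x = +60 mm. Origin: centre of the bed's underside, on the table; x from the open front (-70 mm, robot side) to the stop. A canister that is home lies along x, foot end touching the stop, cap jutting over the front
- lath: bystander: wooden lath 340 x 34 x 8 mm lying along its x; origin centre of underside
- disc: bystander: dark round fired slab, 120 mm across, 12 mm thick; origin centre of underside
- bottle: bystander: pink-red closed bottle, 64 mm across, 150 mm tall; origin centre of underside
- cup: bystander: terracotta cup, 80 mm across, 90 mm tall; origin centre of underside
- brush: bystander: brush lying on the table; origin under its middle
- spare_cap: bystander: spare blue cap lying flat, 48 mm across, 20 mm high; origin centre of underside
- pebble: bystander: white grinding stone standing on the table, 34 mm across, 26 mm high (the same kind as is sealed inside one canister); origin centre of underside
Mind the look-alikes: they are no part of the job. Leave any purple or turquoise look-alike of the jar_a alone.

How it is judged:
On the way, in this order (a step that is already met when the one before it is completed fails the run):
1. the loose stone has run to the foot end of its canister while that canister is off the surface (((distance between loose_stone2 and jar_a below 0.075 m and z of loose_stone2 in the frame of jar_a between 0 and 0.05 m and height (world z) of jar_a above 0.035 m and x of loose_stone2 in the frame of jar_a above 0.035 m) or (distance between loose_stone2 and jar_b below 0.075 m and z of loose_stone2 in the frame of jar_b between 0 and 0.05 m and height (world z) of jar_b above 0.035 m and x of loose_stone2 in the frame of jar_b above 0.035 m) or (distance between loose_stone2 and jar_c below 0.075 m and z of loose_stone2 in the frame of jar_c between 0 and 0.05 m and height (world z) of jar_c above 0.035 m and x of loose_stone2 in the frame of jar_c above 0.035 m))), for 0.05 s.
2. the loose stone has run back to the cap end of its canister while that canister is off the surface (((distance between loose_stone2 and jar_a below 0.075 m and z of loose_stone2 in the frame of jar_a between 0 and 0.05 m and height (world z) of jar_a above 0.035 m and x of loose_stone2 in the frame of jar_a below -0.015 m) or (distance between loose_stone2 and jar_b below 0.075 m and z of loose_stone2 in the frame of jar_b between 0 and 0.05 m and height (world z) of jar_b above 0.035 m and x of loose_stone2 in the frame of jar_b below -0.015 m) or (distance between loose_stone2 and jar_c below 0.075 m and z of loose_stone2 in the frame of jar_c between 0 and 0.05 m and height (world z) of jar_c above 0.035 m and x of loose_stone2 in the frame of jar_c below -0.015 m))), for 0.05 s.
3. that canister's foot end is brought to touch the stand's end stop, the canister lying on the stand (((distance between loose_stone2 and jar_a below 0.075 m and z of loose_stone2 in the frame of jar_a between 0 and 0.05 m and x of jar_a_foot in the frame of stand above 0.056 m and height (world z) of jar_a below 0.027 m and contact force between jar_a and end_stop above 0.5 N) or (distance between loose_stone2 and jar_b below 0.075 m and z of loose_stone2 in the frame of jar_b between 0 and 0.05 m and x of jar_b_foot in the frame of stand above 0.056 m and height (world z) of jar_b below 0.027 m and contact force between jar_b and end_stop above 0.5 N) or (distance between loose_stone2 and jar_c below 0.075 m and z of loose_stone2 in the frame of jar_c between 0 and 0.05 m and x of jar_c_foot in the frame of stand above 0.056 m and height (world z) of jar_c below 0.027 m and contact force between jar_c and end_stop above 0.5 N))).
At the end, for the whole second after the job is handed in: The canister with the loose stone lies flat on the stand, cap toward the open front, foot end within 4 mm of the stop, within 20 mm of the stand's centre line and 7 degrees of its direction; the other two lie flat (3 degrees) on the ware board, middles over it; all released and at rest ((((distance between loose_stone2 and jar_a below 0.075 m and z of loose_stone2 in the frame of jar_a between 0 and 0.05 m) and (x of jar_a_foot in the frame of stand between 0.056 and 0.063 m and y of jar_a_foot in the frame of stand between -0.02 and 0.02 m and angle between the x axis of jar_a and the x axis of stand, either way round below 0.12 rad and x of jar_a in the frame of stand below 0 m and angle between jar_a's own z axis and vertical below 0.06 rad and height (world z) of jar_a between 0.013 and 0.027 m and linear speed of jar_a below 0.02 m/s) and (x of jar_b in the frame of board between -0.12 and 0.12 m and y of jar_b in the frame of board between -0.225 and 0.225 m and angle between jar_b's own z axis and vertical below 0.06 rad and height (world z) of jar_b between 0.008 and 0.017 m and linear speed of jar_b below 0.02 m/s) and (x of jar_c in the frame of board between -0.12 and 0.12 m and y of jar_c in the frame of board between -0.225 and 0.225 m and angle between jar_c's own z axis and vertical below 0.06 rad and height (world z) of jar_c between 0.008 and 0.017 m and linear speed of jar_c below 0.02 m/s)) or ((distance between loose_stone2 and jar_b below 0.075 m and z of loose_stone2 in the frame of jar_b between 0 and 0.05 m) and (x of jar_b_foot in the frame of stand between 0.056 and 0.063 m and y of jar_b_foot in the frame of stand between -0.02 and 0.02 m and angle between the x axis of jar_b and the x axis of stand, either way round below 0.12 rad and x of jar_b in the frame of stand below 0 m and angle between jar_b's own z axis and vertical below 0.06 rad and height (world z) of jar_b between 0.013 and 0.027 m and linear speed of jar_b below 0.02 m/s) and (x of jar_a in the frame of board between -0.12 and 0.12 m and y of jar_a in the frame of board between -0.225 and 0.225 m and angle between jar_a's own z axis and vertical below 0.06 rad and height (world z) of jar_a between 0.008 and 0.017 m and linear speed of jar_a below 0.02 m/s) and (x of jar_c in the frame of board between -0.12 and 0.12 m and y of jar_c in the frame of board between -0.225 and 0.225 m and angle between jar_c's own z axis and vertical below 0.06 rad and height (world z) of jar_c between 0.008 and 0.017 m and linear speed of jar_c below 0.02 m/s)) or ((distance between loose_stone2 and jar_c below 0.075 m and z of loose_stone2 in the frame of jar_c between 0 and 0.05 m) and (x of jar_c_foot in the frame of stand between 0.056 and 0.063 m and y of jar_c_foot in the frame of stand between -0.02 and 0.02 m and angle between the x axis of jar_c and the x axis of stand, either way round below 0.12 rad and x of jar_c in the frame of stand below 0 m and angle between jar_c's own z axis and vertical below 0.06 rad and height (world z) of jar_c between 0.013 and 0.027 m and linear speed of jar_c below 0.02 m/s) and (x of jar_a in the frame of board between -0.12 and 0.12 m and y of jar_a in the frame of board between -0.225 and 0.225 m and angle between jar_a's own z axis and vertical below 0.06 rad and height (world z) of jar_a between 0.008 and 0.017 m and linear speed of jar_a below 0.02 m/s) and (x of jar_b in the frame of board between -0.12 and 0.12 m and y of jar_b in the frame of board between -0.225 and 0.225 m and angle between jar_b's own z axis and vertical below 0.06 rad and height (world z) of jar_b between 0.008 and 0.017 m and linear speed of jar_b below 0.02 m/s)))); the robot touches nothing.
It fails at once if a canister is tipped steeper than about 50 degrees (angle between any of jar_a, jar_b, jar_c's own z axis and vertical above 0.87 rad).
It fails at once if a canister is swung faster than 0.9 m/s (linear speed of any of jar_a, jar_b, jar_c above 0.9 m/s).
It fails at once if a canister is pressed or knocked with more than 35 N on the stand or its stop (contact force between any of jar_a, jar_b, jar_c and stand above 35 N).
It fails at once if one of the other things on the table is moved more than 30 mm (distance of any of lath, disc, bottle, cup, brush, spare_cap, pebble from where it was at the start of the episode above 0.03 m).
It also fails if it takes over 72 s, if anything falls off the work surface, if the arm or the gripper's body presses on something with over 40 N, if the wrist force passes 120 N, or if a joint passes its speed limit or range.

## Robot

A 7-joint arm with a two-finger parallel gripper is mounted at the origin on the work surface. World frame = base frame: x ahead of the robot, y to its left, z up, the work surface at z = 0. Lengths are in m, angles in rad, forces in N, time in s.
With the tool pointing down it reaches from about 0.425 to 0.875 m from the base axis. Payload 8.4 kg.
Tool frame: the origin (TCP) lies at the very end of the fingers, on their centre line; the grasp point (between the pads) lies 19 mm behind it; y points along the fingers, x is the direction in which the jaws open and shut, and the axes are right-handed (so a half turn about y gives the same grasp; the last joint's range is limited). The gripper opens to 87 mm and grips with 3 to 60 N. Pads are 19 mm wide; open, the fingers measure 117 mm over their backs; the gripper's body (75 mm by 190 mm) begins 51 mm behind the grasp point.
Start: joints at [-1.204, 0.333, 0.04, 1.465, -0.013, 1.343, -0.059], TCP at [0.292, 0.581, 0.223] pointing down, gripper open.
Joint ranges: [-2.58, 2.58], [-0.38, 2.09], [-1.3, 1.39], [0.25, 2.4], [-1.5, 4.64], [0.08, 2.09], [-2.65, 2.65]. Speed limits (rad/s): [2.22, 2.22, 2.79, 2.79, 3.14, 3.14, 3.14].

## Interface

Orientations are given as [roll, pitch, yaw] about the fixed x, y, z axes, in that order (R = Rz(yaw) Ry(pitch) Rx(roll)).
In Python, from plant import ctrl, snapshot gives the robot as it stands. The module is installed in compiled form; this text tells all that it offers.
- The arm moves only by the shell command python3 -m crank 'ROWS' [FORCE]. ROWS is JSON, a list of rows, each a list of 7 numbers: the shift along the tool's x, y, z in m, then the turn, a rotation vector about the tool's x, y, z in rad, then the opening, from -1 (shut) to 1 (fully open). A call has 1 to 10 rows; each row is the pose to reach, as a shift and turn from the pose commanded when the call began, along the tool's axes at that moment; what a row does not reach only later rows make up. A row lasts 1/12 s, in which the tool goes at most 41.7 mm and 7.16 degrees, less where a joint would pass 70% of its speed; a pose out of reach is approached as far as the arm can. A call with a gripper value outside its range is refused whole. The fingers move at their own pace and stop on an object; FORCE is the grip in N (left out, the last holds). Time passes only in rows, so rows that repeat a pose let the fingers close. It gives the time, the measured TCP pose, the force and the opening at its end, in the units of the state.
- ctrl.state(): the state, without advancing time (a new reading comes with each control period).
- snapshot(name): name is "scene" or "top" or "wrist"; returns a dict with "pixels" (384x512x3 uint8, red, green, blue), "fx", "fy", "cx", "cy" (pixels), "R" (3x3) and "t" (3): a world point X has camera coordinates R X + t. Camera axes: x right, y down, z forward; pixel columns grow to the right and rows downward; lengths in m; the calibration is good to about 2 mm. A picture is of the moment at which its call begins. There is no depth.
- ctrl.finish_job(): hands the job in, once; it reports no verdict.
The state is a dict: "t": time; "joint_pos": joint angles; "qvel": joint speeds; "joint_torque": joint torques, N m; "eef_pos": TCP position; "ee_rot": TCP orientation; "force": force on the tool from outside, world axes, zero at the start; "moment": the same for the moment, N m; "grip_width": finger opening in m.
Only numpy, scipy, OpenCV 4.12 (cv2) and the standard library are available. Lean on these libraries where they do the work, as an engineer would, in place of code of your own. Each camera call takes 0.05 s, during which the arm holds its last target. There are 200 camera calls.

## Working session

There is one attempt and no reset: what is moved stays moved. The work goes in short steps, Python scripts to look and compute and a shell command to move; the robot and the scene stay as the last step left them, time stands still between calls to the robot, and variables do not carry over. Pictures are saved under pics/ and viewed, about 8 in all and at most 12, crops included, and the job is handed in when it is done.

```bash
mkdir -p pics; cat > h.py <<'E'
import numpy as np, cv2
from plant import ctrl, snapshot
def ray(s,u,v,z):
    R=np.array(s["R"]);t=np.array(s["t"]);c=-R.T@t
    d=R.T@np.array([(u-s["cx"])/s["fx"],(v-s["cy"])/s["fy"],1])
    return c+d*(z-c[2])/d[2]
def proj(s,X):
    p=np.array(s["R"])@np.array(X)+np.array(s["t"]);return s["fx"]*p[0]/p[2]+s["cx"],s["fy"]*p[1]/p[2]+s["cy"]
def save(s,n,crop=None,k=1):
    im=s["pixels"][:,:,::-1]
    if crop: a,b,c,d=crop; im=im[b:d,a:c]
    cv2.imwrite("pics/"+n,cv2.resize(im,None,fx=k,fy=k,interpolation=cv2.INTER_CUBIC))
E
python3 - <<'E'
from h import *
import pickle
st=ctrl.state();print({k:np.round(v,3).tolist() for k,v in st.items()})
for n in("top","scene"):
    s=snapshot(n);save(s,n+"0.png",None,1.5);pickle.dump(s,open(n+".pkl","wb"))
    print(n,-np.array(s["R"]).T@s["t"])
E
```

```text
{'t': 0.0, 'joint_pos': [-1.204, 0.334, 0.04, 1.466, -0.013, 1.343, -0.058], 'qvel': [0.0, -0.0, 0.001, 0.0, 0.001, -0.001, 0.002], 'joint_torque': [0.0, -65.637, 1.336, -40.38, -0.06, 0.045, 0.0], 'eef_pos': [0.292, 0.58, 0.222], 'ee_rot': [-1.571, 0.002, 1.105], 'force': [-0.166, -0.635, -0.591], 'moment': [0.005, -0.04, 0.013], 'grip_width': 0.087}
top [0.12862751 0.01061256 1.60391878]
scene [ 1.13454187 -0.6804267   0.86468936]
```

View pics/top0.png

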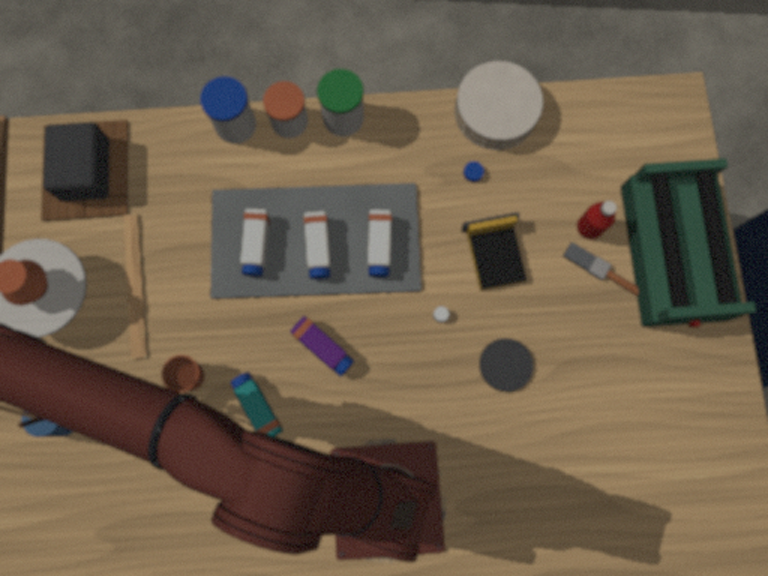

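View pics/scene0.png

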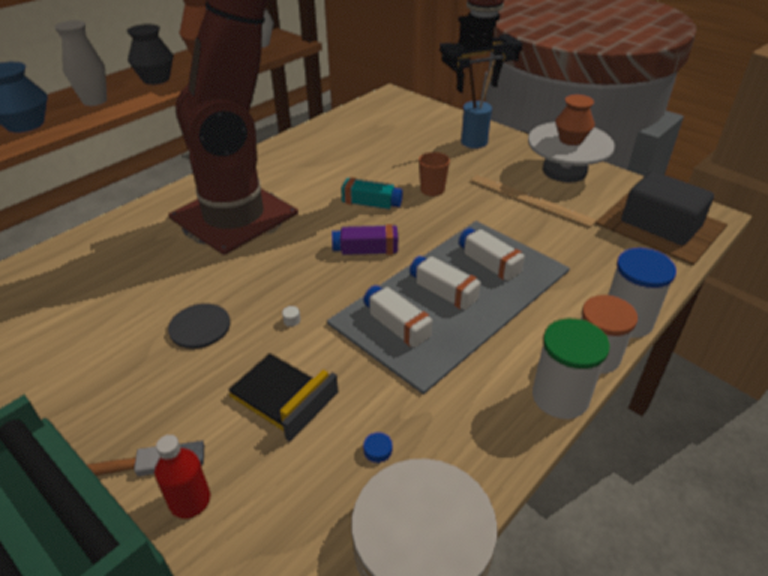

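White canisters on the grey board in top0 (1.5x): (255,242), (317,244), (379,242). These three match the description. The purple one at (322,346) and the turquoise one at (257,405) are look-alikes lying off the board. The stand is at (497,252), with its stop at the top. I'll confirm with one enlarged crop.

```bash
python3 - <<'E'
from h import *
import pickle
s=pickle.load(open("top.pkl","rb"));save(s,"crop.png",(135,115,365,215),3.4)
E
```

```text
(no output)
```

View pics/crop.png

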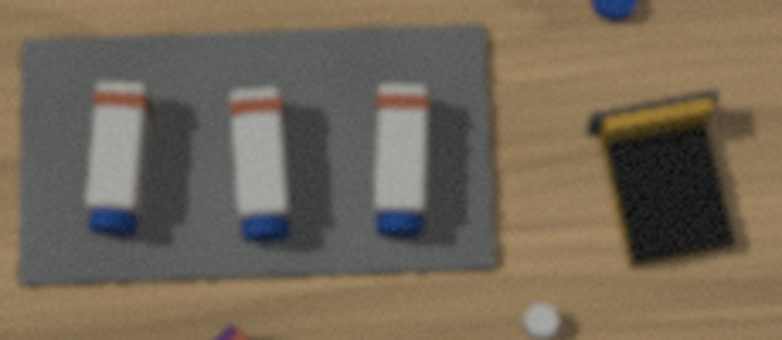

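```bash
python3 - <<'E'
from h import *
import pickle
s=pickle.load(open("top.pkl","rb"))
g=lambda x,y,z: ray(s,135+x/3.4,115+y/3.4,z)[:2]
for n,p in dict(L=[(96,82),(147,85),(87,207),(139,210)],M=[(231,92),(280,89),(236,215),(288,212)],R=[(378,84),(428,86),(374,209),(426,210)]).items():
    q=[g(*a,.062) for a in p];f=(q[0]+q[1])/2;c=(q[2]+q[3])/2;d=f-c;L=np.hypot(*d);u=d/L
    print(n,"foot",f.round(3),"len",L.round(3),"w",np.hypot(*(q[0]-q[1])).round(3),"yaw",np.degrees(np.arctan2(d[1],d[0])).round(1),"x0",((f+c)/2-u*.01).round(3))
print("bed near",g(632,266,.022),g(733,244,.022)," stop inner top",g(608,133,.06),g(717,112,.06),"outer",g(592,122,.06),g(713,95,.06))
print("board",[g(*a,.012).round(3) for a in((22,40),(486,27),(22,283),(495,267))])
E
```

```text
L foot [0.65  0.248] len 0.128 w 0.051 yaw -5.7 x0 [0.576 0.256]
M foot [0.633 0.115] len 0.126 w 0.049 yaw -0.1 x0 [0.56  0.116]
R foot [ 0.628 -0.031] len 0.128 w 0.05 yaw -5.5 x0 [ 0.554 -0.024]
bed near [ 0.43610857 -0.24632536] [ 0.45118762 -0.34922578]  stop inner top [ 0.56423045 -0.23037343] [ 0.57800703 -0.34045612] outer [ 0.57666799 -0.21568893] [ 0.5958414  -0.33851549]
board [array([0.721, 0.357]), array([ 0.701, -0.123]), array([0.465, 0.363]), array([ 0.447, -0.111])]
```

```bash
cat >> h.py <<'E'
from scipy.spatial.transform import Rotation as Ro
def rel(x,y,z,yaw,pitch=0):
    """row to reach TCP xyz, jaw-yaw (deg); pitch>0 = foot end down about jaw axis"""
    st=ctrl.state();R0=Ro.from_euler('xyz',st["ee_rot"])
    R1=Ro.from_euler('xyz',[-np.pi/2,0,np.radians(yaw)])*Ro.from_rotvec([np.radians(-pitch),0,0])
    d=R0.inv().apply(np.array([x,y,z])-st["eef_pos"]);r=(R0.inv()*R1).as_rotvec()
    print("row",d.round(4).tolist(),r.round(4).tolist())
def st():
    s=ctrl.state();print({k:np.round(s[k],4).tolist() for k in("t","eef_pos","ee_rot","force","moment","grip_width","joint_pos")})
E
python3 -c "
from h import *
rel(.571,.2565,.19,84.3)"
```

```text
row [-0.1639, 0.0321, -0.395] [-0.0002, -0.3663, -0.0014]
```

```bash
python3 -m crank '[[-0.164,0.032,-0.395,0,-0.366,0,1],[-0.164,0.032,-0.395,0,-0.366,0,1],[-0.164,0.032,-0.395,0,-0.366,0,1],[-0.164,0.032,-0.395,0,-0.366,0,1],[-0.164,0.032,-0.395,0,-0.366,0,1],[-0.164,0.032,-0.395,0,-0.366,0,1],[-0.164,0.032,-0.395,0,-0.366,0,1],[-0.164,0.032,-0.395,0,-0.366,0,1],[-0.164,0.032,-0.395,0,-0.366,0,1],[-0.164,0.032,-0.395,0,-0.366,0,1]]' 45
python3 -m crank '[[0,0,0,0,0,0,1],[0,0,0,0,0,0,1],[0,0,0,0,0,0,1]]'
python3 - <<'E'
from h import *
st();s=snapshot("wrist");save(s,"w1.png",None,1.5)
import pickle;pickle.dump(s,open("w1.pkl","wb"))
rel(.571,.2565,.021,84.3)
E
```

```text
t: 0.93
eef_pos: [0.5636, 0.2647, 0.1912]
ee_rot: [-1.57, 0.0, 1.471]
force: [1.0, 0.7, 0.2]
grip_width: 0.087
t: 1.18
eef_pos: [0.5623, 0.2669, 0.1911]
ee_rot: [-1.57, 0.0, 1.471]
force: [0.3, 0.5, -1.0]
grip_width: 0.0872
{'t': 1.1833, 'eef_pos': [0.5623, 0.2669, 0.1911], 'ee_rot': [-1.5697, 0.0001, 1.4707], 'force': [0.2686, 0.4811, -0.9964], 'moment': [0.0881, 0.0194, -0.0282], 'grip_width': 0.0872, 'joint_pos': [-0.6808, 0.2964, 0.2059, 1.5868, -0.0632, 1.2658, 1.0061]}
row [-0.0104, 0.1702, -0.0104] [-0.001, 0.0012, 0.0002]
```

View pics/w1.png

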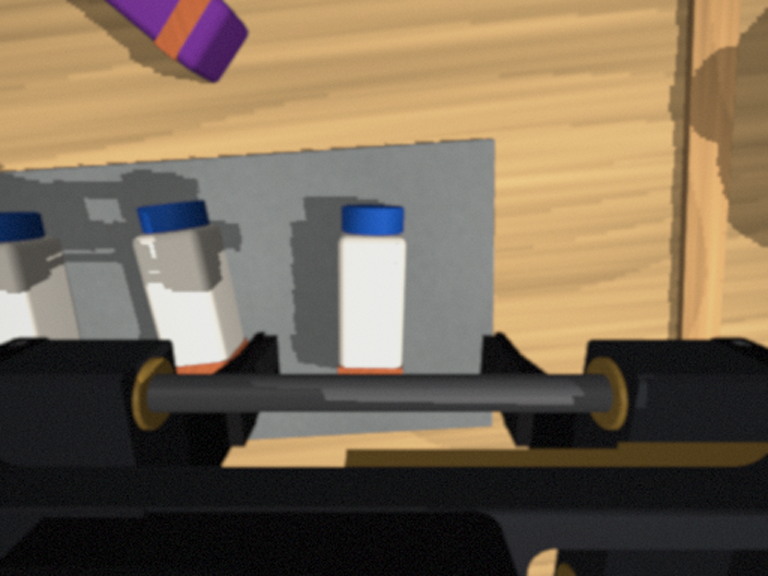

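```bash
python3 - <<'E'
from h import *
import pickle
s=pickle.load(open("w1.pkl","rb"))
for n,p in dict(L=((341,236),(404,236),(340,369),(402,369))).items():
    q=[ray(s,u/1.5,v/1.5,.062)[:2] for u,v in p];c=(q[0]+q[1])/2;f=(q[2]+q[3])/2;d=f-c;u=d/np.hypot(*d)
    print(n,c,f,np.hypot(*d),np.degrees(np.arctan2(d[1],d[0])),"origin",c+.055*u,"grip",c+.05*u)
E
```

```text
L [0.52772606 0.26524214] [0.63102885 0.25332264] 0.10398818005576191 -6.581912753067916 origin [0.58236355 0.25893784] grip [0.57739651 0.25951096]
```

```bash
python3 -m crank '[[-0.006,0.04,-0.0155,0,0,0,1],[-0.006,0.08,-0.0155,0,0,0,1],[-0.006,0.12,-0.0155,0,0,0,1],[-0.006,0.15,-0.0155,0,0,0,1],[-0.006,0.17,-0.0155,0,0,0,1],[-0.006,0.17,-0.0155,0,0,0,1],[-0.006,0.17,-0.0155,0,0,0,-1],[-0.006,0.17,-0.0155,0,0,0,-1],[-0.006,0.17,-0.0155,0,0,0,-1],[-0.006,0.17,-0.0155,0,0,0,-1]]' 45
python3 -m crank '[[0,0,0,0,0,0,-1],[0,0,0,0,0,0,-1]]'
python3 -c "from h import *;st()"
```

```text
t: 2.07
eef_pos: [0.5786, 0.2599, 0.0236]
ee_rot: [-1.573, -0.002, 1.471]
force: [-0.2, -0.0, -0.3]
grip_width: 0.068
t: 2.23
eef_pos: [0.578, 0.2593, 0.0225]
ee_rot: [-1.572, -0.001, 1.471]
force: [-0.5, -0.4, 0.3]
grip_width: 0.0551
{'t': 2.2333, 'eef_pos': [0.578, 0.2593, 0.0225], 'ee_rot': [-1.5719, -0.0008, 1.471], 'force': [-0.4922, -0.3727, 0.2974], 'moment': [0.0143, 0.0579, 0.0041], 'grip_width': 0.0551, 'joint_pos': [-0.6424, 0.4739, 0.1913, 1.7179, -0.1064, 0.9586, 1.0604]}
```

```bash
python3 -m crank '[[0,0,0,0,0,0,-1],[0,0,0,0,0,0,-1],[0,0,0,0,0,0,-1],[0,0,0,0,0,0,-1],[0,-0.02,0,0,0,0,-1],[0,-0.045,0,0,0,0,-1],[0,-0.07,0,0,0,0,-1],[0,-0.09,0,0,0,0,-1],[0,-0.1,0,0,0,0,-1],[0,-0.1,0,0,0,0,-1]]'
python3 -m crank '[[0,0,0,0,0,0,-1],[0,0,0,0,0,0,-1],[0,0,0,0,0,0,-1]]' ;python3 -c "from h import *;st()"
python3 -m crank '[[0,0,0,0,0,0,-1]]' ;python3 -c "from h import *;st()"
```

```text
t: 3.07
eef_pos: [0.5786, 0.2595, 0.1235]
ee_rot: [-1.573, -0.002, 1.471]
force: [0.0, -0.3, -2.8]
grip_width: 0.0497
t: 3.32
eef_pos: [0.5766, 0.2586, 0.1196]
ee_rot: [-1.568, 0.002, 1.471]
force: [-0.1, -0.1, -3.8]
grip_width: 0.0495
{'t': 3.3167, 'eef_pos': [0.5766, 0.2586, 0.1196], 'ee_rot': [-1.5684, 0.0018, 1.471], 'force': [-0.1284, -0.1111, -3.8203], 'moment': [0.0273, -0.0247, -0.0204], 'grip_width': 0.0495, 'joint_pos': [-0.6565, 0.3716, 0.2073, 1.6415, -0.0821, 1.14, 1.0426]}
t: 3.4
eef_pos: [0.5769, 0.2587, 0.12]
ee_rot: [-1.569, 0.001, 1.471]
force: [-0.2, 0.5, -2.0]
grip_width: 0.0495
{'t': 3.4, 'eef_pos': [0.5769, 0.2587, 0.12], 'ee_rot': [-1.5689, 0.0014, 1.471], 'force': [-0.1802, 0.4737, -1.969], 'moment': [0.045, -0.0197, 0.0508], 'grip_width': 0.0495, 'joint_pos': [-0.6565, 0.3713, 0.2074, 1.641, -0.0821, 1.1402, 1.0426]}
```

```bash
sed -i 's/radians(-pitch)/radians(pitch)/' h.py; cat >> h.py <<'E'
def meas(n=10):
    a=[]
    for _ in range(n): snapshot("wrist");s=ctrl.state();a.append(list(s["moment"])+list(s["force"]))
    a=np.array(a);R=Ro.from_euler('xyz',s["ee_rot"]);m=R.inv().apply(a[:,:3])
    print("t",round(s["t"],2),"tool moment",m.mean(0).round(3),"sem",(m.std(0)/n**.5).round(3),"F",a[:,3:].mean(0).round(2),"rot",np.round(s["ee_rot"],3))
E
python3 -c "from h import *;meas()"
python3 -m crank '[[0,0,0,0.09,0,0,-1],[0,0,0,0.18,0,0,-1],[0,0,0,0.27,0,0,-1],[0,0,0,0.36,0,0,-1],[0,0,0,0.44,0,0,-1],[0,0,0,0.44,0,0,-1],[0,0,0,0.44,0,0,-1],[0,0,0,0.44,0,0,-1],[0,0,0,0.44,0,0,-1],[0,0,0,0.44,0,0,-1]]'
python3 -m crank '[[0,0,0,0,0,0,-1],[0,0,0,0,0,0,-1],[0,0,0,-0.09,0,0,-1],[0,0,0,-0.18,0,0,-1],[0,0,0,-0.27,0,0,-1],[0,0,0,-0.36,0,0,-1],[0,0,0,-0.44,0,0,-1],[0,0,0,-0.44,0,0,-1],[0,0,0,-0.44,0,0,-1]]'
python3 -c "from h import *;meas();st()"
```

```text
t 3.9 tool moment [-0.015  0.003 -0.04 ] sem [0.008 0.008 0.01 ] F [ 0.13  0.03 -3.1 ] rot [-1.571  0.     1.471]
t: 4.73
eef_pos: [0.5772, 0.2599, 0.1229]
ee_rot: [-1.133, -0.001, 1.472]
force: [-0.6, 0.7, -3.3]
grip_width: 0.0494
t: 5.48
eef_pos: [0.5762, 0.2599, 0.1225]
ee_rot: [-1.57, -0.001, 1.473]
force: [0.3, 0.4, -2.5]
grip_width: 0.05
t 5.98 tool moment [ 0.041 -0.007 -0.016] sem [0.01  0.005 0.009] F [-0.03  0.04 -3.23] rot [-1.57  0.    1.47]
{'t': 5.9833, 'eef_pos': [0.5778, 0.2588, 0.1212], 'ee_rot': [-1.5702, 0.0004, 1.4705], 'force': [-0.412, -0.3261, -2.0886], 'moment': [0.0156, 0.0639, -0.0242], 'grip_width': 0.0498, 'joint_pos': [-0.6653, 0.3713, 0.2193, 1.6396, -0.0869, 1.1409, 1.0464]}
```

```bash
python3 -c "from h import *;meas(14)"
python3 -m crank '[[0,0,0,-0.09,0,0,-1],[0,0,0,-0.18,0,0,-1],[0,0,0,-0.27,0,0,-1],[0,0,0,-0.36,0,0,-1],[0,0,0,-0.44,0,0,-1],[0,0,0,-0.44,0,0,-1],[0,0,0,-0.44,0,0,-1],[0,0,0,-0.44,0,0,-1],[0,0,0,-0.44,0,0,-1],[0,0,0,-0.44,0,0,-1]]'
python3 -m crank '[[0,0,0,0,0,0,-1],[0,0,0,0,0,0,-1],[0,0,0,0.09,0,0,-1],[0,0,0,0.18,0,0,-1],[0,0,0,0.27,0,0,-1],[0,0,0,0.36,0,0,-1],[0,0,0,0.44,0,0,-1],[0,0,0,0.44,0,0,-1],[0,0,0,0.44,0,0,-1]]'
python3 -c "from h import *;meas(20);st()"
```

```text
t 6.68 tool moment [ 0.047 -0.007 -0.019] sem [0.007 0.008 0.005] F [-0.32  0.17 -3.29] rot [-1.571  0.     1.471]
t: 7.52
eef_pos: [0.5788, 0.2586, 0.122]
ee_rot: [-2.01, -0.0, 1.469]
force: [0.5, -0.9, -3.7]
grip_width: 0.0496
t: 8.27
eef_pos: [0.5789, 0.258, 0.1208]
ee_rot: [-1.572, 0.001, 1.469]
force: [-0.1, -0.0, -3.4]
grip_width: 0.0496
t 9.27 tool moment [-0.009 -0.014 -0.041] sem [0.008 0.005 0.006] F [-0.1  -0.03 -3.17] rot [-1.571  0.     1.471]
{'t': 9.2667, 'eef_pos': [0.5776, 0.259, 0.1215], 'ee_rot': [-1.5708, 0.0001, 1.4709], 'force': [0.1846, -0.0408, -1.9872], 'moment': [0.0114, 0.0011, 0.0344], 'grip_width': 0.0496, 'joint_pos': [-0.6827, 0.3714, 0.2407, 1.641, -0.0953, 1.1407, 1.0529]}
```

The swing is about 0.057 N m, it reverses, and it's close to the predicted 0.07. I'll do one control: tip foot-down, then overshoot 8° cap-down (too little for the stone to slide) before levelling, to rule out hysteresis.

```bash
python3 -m crank '[[0,0,0,0.09,0,0,-1],[0,0,0,0.18,0,0,-1],[0,0,0,0.27,0,0,-1],[0,0,0,0.36,0,0,-1],[0,0,0,0.44,0,0,-1],[0,0,0,0.44,0,0,-1],[0,0,0,0.44,0,0,-1],[0,0,0,0.44,0,0,-1],[0,0,0,0.44,0,0,-1],[0,0,0,0.44,0,0,-1]]'
python3 -m crank '[[0,0,0,0,0,0,-1],[0,0,0,-0.1,0,0,-1],[0,0,0,-0.2,0,0,-1],[0,0,0,-0.3,0,0,-1],[0,0,0,-0.4,0,0,-1],[0,0,0,-0.5,0,0,-1],[0,0,0,-0.56,0,0,-1],[0,0,0,-0.5,0,0,-1],[0,0,0,-0.44,0,0,-1],[0,0,0,-0.44,0,0,-1]]'
python3 -m crank '[[0,0,0,0,0,0,-1]]'
python3 -c "from h import *;meas(24);st()"
```

```text
t: 10.1
eef_pos: [0.5773, 0.2599, 0.1229]
ee_rot: [-1.133, -0.001, 1.472]
force: [-0.8, -0.2, -3.4]
grip_width: 0.0496
t: 10.93
eef_pos: [0.5779, 0.2588, 0.1224]
ee_rot: [-1.57, -0.001, 1.471]
force: [1.1, -0.8, -2.7]
grip_width: 0.0495
t: 11.02
eef_pos: [0.5781, 0.2587, 0.1219]
ee_rot: [-1.573, -0.0, 1.47]
force: [1.4, -0.8, -3.0]
grip_width: 0.0495
t 12.22 tool moment [ 0.047  0.001 -0.031] sem [0.006 0.006 0.005] F [-0.05  0.09 -3.37] rot [-1.571  0.     1.471]
{'t': 12.2167, 'eef_pos': [0.5776, 0.259, 0.1215], 'ee_rot': [-1.5708, 0.0001, 1.471], 'force': [-0.3494, 0.2241, -3.4226], 'moment': [0.0331, 0.0335, 0.0125], 'grip_width': 0.0499, 'joint_pos': [-0.6955, 0.3723, 0.257, 1.6417, -0.1018, 1.1408, 1.0581]}
```

Canister L (origin ~(0.582, 0.259)) holds the loose stone: cap −0.015 and −0.009, foot +0.045 and +0.047 N m. Next I'll carry it to above the stand.

```bash
python3 -c "
from h import *
rel(.472,-.298,.15,97)"
```

```text
row [-0.5648, -0.0284, 0.0496] [-0.0, -0.222, -0.0001]
```

```bash
python3 -m crank '[[-0.01,-0.01,0.001,0,-0.01,0,-1],[-0.035,-0.02,0.003,0,-0.02,0,-1],[-0.07,-0.028,0.006,0,-0.04,0,-1],[-0.105,-0.028,0.009,0,-0.06,0,-1],[-0.14,-0.028,0.012,0,-0.08,0,-1],[-0.175,-0.028,0.015,0,-0.1,0,-1],[-0.21,-0.028,0.018,0,-0.12,0,-1],[-0.245,-0.028,0.021,0,-0.14,0,-1],[-0.275,-0.028,0.024,0,-0.16,0,-1],[-0.3,-0.028,0.027,0,-0.18,0,-1]]'
python3 -m crank '[[0,0,0,0,0,0,-1]]'
python3 -c "
from h import *
rel(.472,-.298,.15,97)"
```

```text
t: 13.05
eef_pos: [0.5199, -0.0403, 0.1506]
ee_rot: [-1.572, 0.0, 1.65]
force: [0.2, -0.1, -3.1]
grip_width: 0.0499
t: 13.13
eef_pos: [0.5193, -0.044, 0.1506]
ee_rot: [-1.571, 0.002, 1.645]
force: [0.0, -0.8, -3.0]
grip_width: 0.0495
row [-0.2499, 0.001, 0.0659] [0.0004, -0.0483, -0.0017]
```

```bash
python3 -m crank '[[-0.02,0,0.006,0,-0.01,0,-1],[-0.055,0,0.015,0,-0.02,0,-1],[-0.09,0,0.024,0,-0.03,0,-1],[-0.125,0,0.033,0,-0.04,0,-1],[-0.16,0,0.042,0,-0.045,0,-1],[-0.19,0,0.05,0,-0.045,0,-1],[-0.22,0,0.058,0,-0.045,0,-1],[-0.24,0,0.063,0,-0.045,0,-1],[-0.25,0,0.066,0,-0.045,0,-1],[-0.25,0,0.066,0,-0.045,0,-1]]'
python3 -m crank '[[0,0,0,0,0,0,-1],[0,0,0,0,0,0,-1],[0,0,0,0,0,0,-1]]'
python3 - <<'E'
from h import *
import pickle
st();d={n:snapshot(n) for n in("top","wrist","scene")};pickle.dump(d,open("hov.pkl","wb"))
a=cv2.resize(d["wrist"]["pixels"],None,fx=1.5,fy=1.5,interpolation=2)[:,:,::-1];cv2.imwrite("pics/hovw.png",a)
save(d["scene"],"hovs.png",(100,200,340,380),3.2)
E
```

```text
t: 13.97
eef_pos: [0.4737, -0.2942, 0.1502]
ee_rot: [-1.571, 0.001, 1.692]
force: [0.4, 0.4, -3.2]
grip_width: 0.0498
t: 14.22
eef_pos: [0.4757, -0.2896, 0.1496]
ee_rot: [-1.571, -0.001, 1.698]
force: [0.2, 0.1, -2.0]
grip_width: 0.05
{'t': 14.2167, 'eef_pos': [0.4757, -0.2896, 0.1496], 'ee_rot': [-1.571, -0.0007, 1.6984], 'force': [0.1786, 0.0953, -1.9778], 'moment': [0.0643, 0.0375, 0.0804], 'grip_width': 0.05, 'joint_pos': [-0.0518, 0.2145, 0.5945, 1.8136, -0.1316, 1.1529, 2.2841]}
```

View pics/hovw.png

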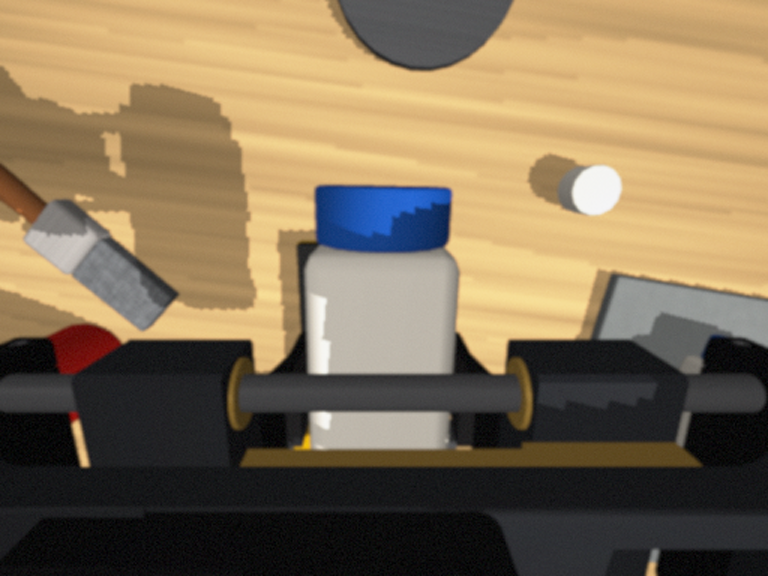

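View pics/hovs.png

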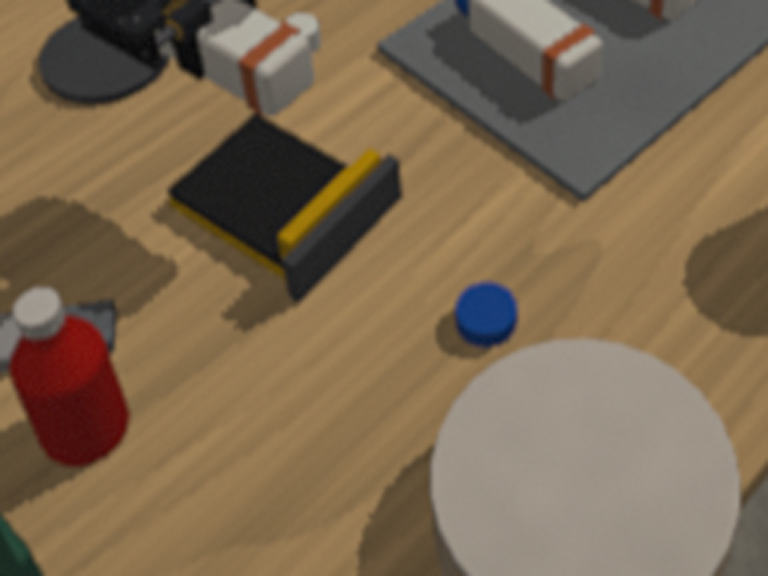

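```bash
python3 - <<'E'
from h import *
import pickle
d=pickle.load(open("hov.pkl","rb"));s=d["scene"];w=d["wrist"]
g=lambda x,y,z: ray(s,100+x/3.2,200+y/3.2,z)[:2].round(4)
print("bed front -y",g(172,192,.022),"wrist",ray(w,200,162,.022)[:2].round(4),"bed front +y",g(260,118,.022))
print("stop inner top (yellow near edge) -y,+y",g(281,236,.06),g(372,151,.06),"outer top",g(287,262,.06),g(398,157,.06))
T=np.array([.4757,-.2896]);u=np.array([np.cos(.1276),np.sin(.1276)]);v=np.array([-u[1],u[0]])
for yy in(-.025,.025):
  for z in(.139,.189):
    p=proj(s,[*(T+.0795*u+yy*v),z]);print(yy,z,round((p[0]-100)*3.2),round((p[1]-200)*3.2))
E
```

```text
bed front -y [ 0.4641 -0.3537] wrist [ 0.4538 -0.3499] bed front +y [ 0.4542 -0.2526]
stop inner top (yellow near edge) -y,+y [ 0.5903 -0.3389] [ 0.5797 -0.2345] outer top [ 0.6119 -0.3515] [ 0.5998 -0.2249]
-0.025 0.139 276 118
-0.025 0.189 268 71
0.025 0.139 320 79
0.025 0.189 314 32
```

```bash
python3 -c "
from h import *
rel(.477,-.2966,.040,96.5)"
```

```text
row [-0.0065, 0.1096, -0.0007] [0.0001, 0.0134, 0.0003]
```

```bash
python3 -m crank '[[-0.002,0.02,-0.001,0,0.014,0,-1],[-0.0065,0.045,-0.001,0,0.014,0,-1],[-0.0065,0.07,-0.001,0,0.014,0,-1],[-0.0065,0.09,-0.001,0,0.014,0,-1],[-0.0065,0.1,-0.001,0,0.014,0,-1],[-0.0065,0.107,-0.001,0,0.014,0,-1],[-0.0065,0.11,-0.001,0,0.014,0,-1],[-0.0065,0.11,-0.001,0,0.014,0,-1],[-0.0065,0.11,-0.001,0,0.014,0,-1],[-0.0065,0.11,-0.001,0,0.014,0,-1]]'
python3 -m crank '[[0,0.002,0,0,0,0,-1],[0,0.003,0,0,0,0,-1],[0,0.004,0,0,0,0,-1],[0,0.005,0,0,0,0,-1],[0,0.005,0,0,0,0,-1],[0,0.005,0,0,0,0,-1]]'
python3 -c "from h import *;meas(4);st()"
```

```text
t: 15.2
eef_pos: [0.4776, -0.2979, 0.0407]
ee_rot: [-1.572, 0.001, 1.682]
force: [0.0, -0.3, -3.1]
grip_width: 0.0499
t: 15.7
eef_pos: [0.4768, -0.2975, 0.0344]
ee_rot: [-1.571, -0.0, 1.682]
force: [0.3, -0.6, -2.0]
grip_width: 0.0495
t 15.9 tool moment [ 0.034  0.022 -0.04 ] sem [0.009 0.02  0.007] F [ 0.22 -0.16 -3.21] rot [-1.571  0.     1.682]
{'t': 15.9, 'eef_pos': [0.4769, -0.2976, 0.0346], 'ee_rot': [-1.5708, 0.0001, 1.682], 'force': [0.5209, 0.2871, -3.3297], 'moment': [0.0343, 0.0674, -0.0899], 'grip_width': 0.0496, 'joint_pos': [0.0079, 0.3703, 0.5609, 1.9045, -0.2418, 0.9337, 2.3653]}
```

```bash
python3 -m crank '[[0,0.001,0,0,0,0,-1],[0,0.0015,0,0,0,0,-1],[0,0.002,0,0,0,0,-1],[0,0.002,0,0,0,0,-1]]'
python3 -c "from h import *;meas(4)"
python3 -m crank '[[0,0.001,0,0,0,0,-1],[0,0.0015,0,0,0,0,-1],[0,0.0015,0,0,0,0,-1]]'
python3 -c "from h import *;meas(4);st()"
```

```text
t: 16.23
eef_pos: [0.4768, -0.2975, 0.0324]
ee_rot: [-1.571, -0.0, 1.682]
force: [0.3, 0.1, -3.7]
grip_width: 0.0498
t 16.43 tool moment [ 0.016 -0.031 -0.032] sem [0.018 0.009 0.023] F [ 0.07  0.55 -3.5 ] rot [-1.571  0.     1.682]
t: 16.68
eef_pos: [0.477, -0.2977, 0.0313]
ee_rot: [-1.571, 0.0, 1.682]
force: [-1.9, 0.5, 1.5]
grip_width: 0.0498
t 16.88 tool moment [ 0.213 -0.01  -0.166] sem [0.018 0.02  0.008] F [-1.27  0.95  1.4 ] rot [-1.571  0.     1.682]
{'t': 16.8833, 'eef_pos': [0.477, -0.2977, 0.0313], 'ee_rot': [-1.5711, 0.0002, 1.6819], 'force': [-0.5367, 1.0123, 1.5266], 'moment': [0.1616, 0.1948, -0.0384], 'grip_width': 0.0497, 'joint_pos': [0.0099, 0.3751, 0.559, 1.9065, -0.2454, 0.9272, 2.368]}
```

```bash
python3 -m crank '[[0,0,-0.001,0,0,0,-1],[0,0,-0.0025,0,0,0,-1],[0,0,-0.004,0,0,0,-1],[0,0,-0.0055,0,0,0,-1],[0,0,-0.007,0,0,0,-1],[0,0,-0.008,0,0,0,-1],[0,0,-0.009,0,0,0,-1],[0,0,-0.009,0,0,0,-1]]'
python3 -c "from h import *;meas(4)"
python3 -m crank '[[0,0,-0.001,0,0,0,-1],[0,0,-0.002,0,0,0,-1],[0,0,-0.003,0,0,0,-1],[0,0,-0.003,0,0,0,-1]]'
python3 -c "from h import *;meas(4)"
```

```text
t: 17.55
eef_pos: [0.4861, -0.2966, 0.0311]
ee_rot: [-1.571, 0.0, 1.682]
force: [-1.4, -0.5, 1.5]
grip_width: 0.0497
t 17.75 tool moment [0.209 0.02  0.077] sem [0.022 0.005 0.018] F [-1.56 -0.31  1.52] rot [-1.571  0.     1.682]
t: 18.08
eef_pos: [0.4889, -0.2962, 0.031]
ee_rot: [-1.571, 0.0, 1.682]
force: [-1.6, -0.0, 1.3]
grip_width: 0.0497
t 18.28 tool moment [0.332 0.026 0.013] sem [0.015 0.02  0.017] F [-1.4   0.03  2.25] rot [-1.571  0.     1.682]
```

```bash
python3 -m crank '[[0,0,-0.001,0,0,0,-1],[0,0,-0.002,0,0,0,-1],[0,0,-0.002,0,0,0,-1]]'
python3 -m crank '[[0,0,-0.001,0,0,0,-1],[0,0,-0.002,0,0,0,-1],[0,0,-0.002,0,0,0,-1]]'
python3 -c "from h import *;meas(4)"
```

```text
t: 18.53
eef_pos: [0.4909, -0.296, 0.031]
ee_rot: [-1.571, 0.0, 1.682]
force: [-1.7, -0.8, 2.1]
grip_width: 0.0498
t: 18.78
eef_pos: [0.493, -0.2958, 0.031]
ee_rot: [-1.571, 0.0, 1.682]
force: [-1.3, 0.1, 1.8]
grip_width: 0.0496
t 18.98 tool moment [0.318 0.04  0.042] sem [0.025 0.017 0.011] F [-1.38 -0.32  2.29] rot [-1.571  0.     1.682]
```

```bash
python3 -m crank '[[0,0,-0.001,0,0,0,-1],[0,0,-0.0015,0,0,0,-1],[0,0,-0.0015,0,0,0,-1]]'
python3 -c "from h import *;meas(4)"
```

```text
t: 19.23
eef_pos: [0.4943, -0.2956, 0.031]
ee_rot: [-1.571, 0.0, 1.682]
force: [-2.7, 0.4, 1.6]
grip_width: 0.05
t 19.43 tool moment [0.424 0.012 0.027] sem [0.014 0.01  0.012] F [-2.71  0.09  2.26] rot [-1.571  0.     1.682]
```

```bash
python3 -m crank '[[0,0,-0.0005,0,0,0,-1],[0,0,-0.001,0,0,0,-1],[0,0,-0.001,0,0,0,-1]]'
python3 -c "from h import *;meas(5)"
```

```text
t: 19.68
eef_pos: [0.4953, -0.2955, 0.031]
ee_rot: [-1.571, 0.0, 1.682]
force: [-2.2, 0.0, 2.5]
grip_width: 0.0501
t 19.93 tool moment [0.471 0.034 0.019] sem [0.011 0.012 0.012] F [-2.15 -0.29  1.85] rot [-1.571  0.     1.682]
```

```bash
for i in 1; do python3 -m crank '[[0,0,-0.0005,0,0,0,-1],[0,0,-0.001,0,0,0,-1],[0,0,-0.0015,0,0,0,-1],[0,0,-0.0015,0,0,0,-1]]'; done
python3 -c "from h import *;meas(5)"
```

```text
t: 20.27
eef_pos: [0.4969, -0.2953, 0.0311]
ee_rot: [-1.571, 0.0, 1.682]
force: [-2.2, 0.4, 1.8]
grip_width: 0.0496
t 20.52 tool moment [0.409 0.004 0.005] sem [0.016 0.005 0.007] F [-2.12  0.14  2.25] rot [-1.571  0.     1.682]
```

```bash
python3 - <<'E'
from h import *
import pickle
d={n:snapshot(n) for n in("top","scene")};pickle.dump(d,open("sl.pkl","wb"))
f=lambda s,c,k:cv2.resize(s["pixels"][c[1]:c[3],c[0]:c[2],::-1],None,fx=k,fy=k,interpolation=2)
a=f(d["scene"],(135,220,235,300),6);cv2.imwrite("pics/sl.png",a)
E
```

```text
(no output)
```

View pics/sl.png

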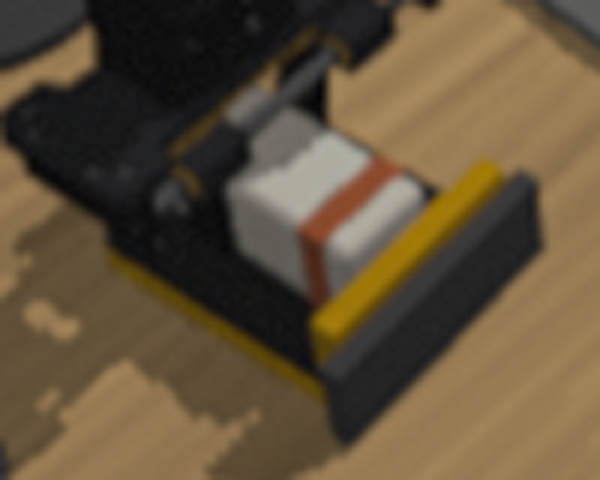

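```bash
python3 -m crank '[[0,0,-0.0007,0,0,0,-1],[0,0,-0.0014,0,0,0,-1],[0,0,-0.002,0,0,0,-1],[0,0,-0.002,0,0,0,-1]]'
python3 -c "from h import *;meas(4)"
```

```text
t: 20.95
eef_pos: [0.498, -0.2952, 0.0309]
ee_rot: [-1.569, -0.0, 1.682]
force: [-5.8, -0.6, 4.6]
grip_width: 0.0498
t 21.15 tool moment [ 0.972 -0.029 -0.081] sem [0.014 0.016 0.006] F [-5.3  -0.28  3.3 ] rot [-1.57  -0.     1.682]
```

```bash
python3 -m crank '[[0,0,-0.0007,0,0,0,-1],[0,0,-0.0015,0,0,0,-1],[0,0,-0.0015,0,0,0,-1]]'
python3 -c "from h import *;meas(4)"
```

```text
t: 21.4
eef_pos: [0.4981, -0.2953, 0.0307]
ee_rot: [-1.567, -0.001, 1.681]
force: [-10.8, 0.2, 6.8]
grip_width: 0.0496
t 21.6 tool moment [ 1.935 -0.157 -0.29 ] sem [0.008 0.017 0.01 ] F [-10.53   0.08   6.5 ] rot [-1.567e+00 -1.000e-03  1.681e+00]
```

```bash
python3 -m crank '[[0,0,0.0005,0,0,0,-1],[0,-0.0005,0.0015,0,0,0,-1],[0,-0.0005,0.0017,0,0,0,-1]]'
python3 -c "from h import *;meas(4)"
python3 -m crank '[[0,0,0,0,0,0,-0.1],[0,0,0,0,0,0,0.2],[0,0,0,0,0,0,1],[0,0,0,0,0,0,1],[0,0,0,0,0,0,1],[0,0,0,0,0,0,1],[0,-0.02,0,0,0,0,1],[0,-0.05,0,0,0,0,1],[0,-0.09,0,0,0,0,1],[0,-0.13,0,0,0,0,1]]'
python3 -m crank '[[0,-0.04,0,0,0,0,1],[0,-0.08,0,0,0,0,1],[0,-0.08,0,0,0,0,1]]'
python3 - <<'E'
from h import *
import pickle
st()
d={n:snapshot(n) for n in("top","scene","wrist")};pickle.dump(d,open("end.pkl","wb"))
f=lambda s,c,k:cv2.resize(s["pixels"][c[1]:c[3],c[0]:c[2],::-1],None,fx=k,fy=k,interpolation=2)
a=f(d["scene"],(135,210,235,300),4);b=f(d["wrist"],(100,80,380,300),360/220.)
cv2.imwrite("pics/end.png",np.hstack([a,b])[:, :800])
E
```

```text
t: 21.85
eef_pos: [0.4981, -0.2952, 0.0313]
ee_rot: [-1.57, -0.0, 1.682]
force: [-3.9, -1.3, -0.6]
grip_width: 0.05
t 22.05 tool moment [ 0.971 -0.082  0.231] sem [0.035 0.012 0.016] F [-4.59 -1.31 -0.32] rot [-1.57  -0.     1.682]
t: 22.88
eef_pos: [0.4979, -0.2949, 0.1626]
ee_rot: [-1.569, -0.0, 1.682]
force: [1.0, -0.7, -0.0]
grip_width: 0.086
t: 23.13
eef_pos: [0.5014, -0.2971, 0.25]
ee_rot: [-1.581, 0.005, 1.682]
force: [0.4, -0.8, -0.3]
grip_width: 0.087
{'t': 23.1333, 'eef_pos': [0.5014, -0.2971, 0.25], 'ee_rot': [-1.5813, 0.0049, 1.6816], 'force': [0.3552, -0.7933, -0.2814], 'moment': [-0.0053, -0.0324, -0.0227], 'grip_width': 0.087, 'joint_pos': [-0.0702, 0.1887, 0.6146, 1.6299, -0.1137, 1.3469, 2.2417]}
```

View pics/end.png

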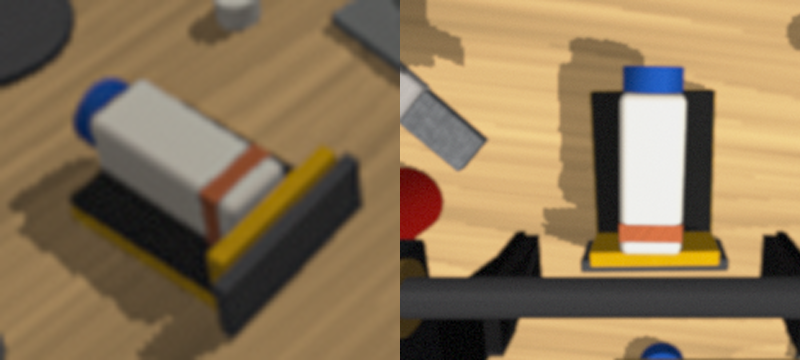

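```bash
python3 - <<'E'
from h import *
import pickle
w=pickle.load(open("end.pkl","rb"))["wrist"];k=360/220
g=lambda x,y,z: ray(w,100+(x-400)/k,80+y/k,z)[:2]
u=np.array([np.cos(.111),np.sin(.111)])
print("bed front",g(593,92,.022),g(713,93,.022),"tube cap edge",g(622,95,.07),g(686,95,.07))
fr=g(654,92.5,.022)
print("stand-x diff tube edge minus bed front (0 = home)",(g(654,95,.07)-fr)@u, "stop top inner line",(g(654,234,.06)-fr)@u)
E
python3 -c "from h import *;st()"
```

```text
bed front [ 0.4549256  -0.34974888] [ 0.44436797 -0.24885778] tube cap edge [ 0.45116521 -0.32246223] [ 0.44584732 -0.27536307]
stand-x diff tube edge minus bed front (0 = home) -0.0010889981120958394 stop top inner line 0.1129263409172211
{'t': 23.2833, 'eef_pos': [0.4987, -0.295, 0.2416], 'ee_rot': [-1.5717, -0.0001, 1.6823], 'force': [1.17, 1.1237, 0.3107], 'moment': [0.0391, 0.0266, 0.044], 'grip_width': 0.0872, 'joint_pos': [-0.0697, 0.1946, 0.6129, 1.641, -0.1151, 1.3415, 2.2427]}
```

```bash
python3 -c "from h import *;print(ctrl.finish_job())"
```

```text
the job is handed in; nothing more can be done
None
```

The loose stone was in the left-most canister (world y ≈ +0.26). That canister now lies on the yellow stand, foot against the stop and cap toward the open front. I handed the job in at about 23 s.

- **Finding the stone:** I lifted the canister about 0.1 m and rocked it ±25°. Held level, the moment across it read −0.015 N m, then +0.045 after foot-down, −0.009 after cap-down, and +0.047 after foot-down again. In that last run I overshot 8° cap-down before levelling, which rules out arm hysteresis. The swing of about 0.057 N m is a little under the stated 0.07, but it reversed every time, so I did not lift the other two canisters.
- **Placing it:** I lowered it until the pad carried about 5 N, then slid it forward. It met the stop at about 10 N, well under the 35 N limit. I eased the force to about 5 N, released it and raised the gripper clear.
- **Last checks:** The final pictures show it flat, centred on the bed and within about 2° of its direction. Its position came out within about 1 mm of home, and the force on the open gripper was about zero.
- **Camera disagreement:** The cameras put the stand up to about 15 mm apart in x, so I relied on touch to find the stop.
- **Not checked:** I took no last close look at the other two canisters on the board or at the bystanders. The arm never touched or approached them below carrying height.

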